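# Stow three markers in a slanted holder with one clogged well

## Robot

A 6-joint arm with a two-finger parallel gripper is mounted at the origin on a cart in front of the work surface, level with it; the furniture and walls round the work are solid. World frame = base frame: x ahead of the robot, y to its left, z up, the work surface at z = 0. Lengths are in m, angles in rad, forces in N, time in s.
With the tool pointing down it reaches from about 0.35 to 0.725 m from the base axis. Payload 4.3 kg.
Tool frame: the origin (TCP) lies between the finger pads; the fingertips stand 8 mm ahead of it and the grasp point (between the pads) lies 11 mm behind it (arm.tcp_to_tips is the z of the fingertips in the tool frame, in m); z points along the fingers, y is the line along which they close (so a half turn about z gives the same grasp; the last joint's range is limited). The gripper opens to 85 mm and grips with 20 to 120 N. Pads are 22 mm wide; open, the fingers measure 114 mm over their backs; the gripper's body (76 mm by 85 mm) begins 54 mm behind the grasp point. The pads swing forward as they close: fully open they stand 13 mm farther back than shut.
Start: joints at [1.133, 0.377, 0.081, 1.274, 0, 1.46], TCP at [0.185, 0.544, 0.239] pointing down, gripper open.
Joint ranges: [-2.72, 2.72], [-0.84, 1.66], [-1.02, 1.22], [-1.77, 2.12], [-1.37, 1.28], [-3.14, 3.14]. Speed limits (rad/s): [2.57, 2.57, 3.14, 3.14, 3.14, 3.14].

## Interface

Orientations are given as a rotation vector (axis times angle).
In Python, from plant import arm gives the robot as it stands. The module is installed in compiled form; this text tells all that it offers.
- The arm moves only by the tool step_arm, never from a script. Its argument "deltas" is a list that holds one entry, the list of rows, each a list of 7 numbers: the turn, a rotation vector about the world's x, y, z in rad, then the shift along the world's x, y, z in mm, then the closure, from -1 (fully open) to 1 (shut). A call has 1 to 20 rows; each row shifts and turns the commanded pose from where the row before left it; what a row does not reach is not made up. A row lasts 1/12 s, in which the tool goes at most 41.7 mm and 7.16 degrees, less where a joint would pass 70% of its speed; a pose out of reach is approached as far as the arm can. A call with a gripper value outside its range is refused whole. The fingers move at their own pace and stop on an object; "newtons" is the grip in N (left out, the last holds). Time passes only in rows, so rows that do not move let the fingers close. It gives the time, the measured TCP pose, the force, the opening and the grip force at its end, in the units of the state.
- arm.observe(): the state, without advancing time (a new reading comes with each control period).
- arm.snapshot(name): name is "side" or "top"; returns (picture, depth): 400x640x3 uint8, red, green, blue; 400x640 float32, m along the optical axis (not along the pixel's ray), 0 where there is no reading.
- arm.camera_info(name): a dict with "intrinsics" (3x3 intrinsics, pixels), "world_to_cam" (4x4, takes a point from world to camera coordinates). Camera axes: x right, y down, z forward; pixel columns grow to the right and rows downward; lengths in m; the calibration is good to about 2 mm. A picture is of the moment at which its call begins. camera_info takes no time and is no camera call.
- arm.job_done(): hands the job in; it is judged then, once.
The state is a dict: "t": time; "qpos": joint angles; "joint_vel": joint speeds; "joint_efforts": joint torques, N m; "tool_pos": TCP position; "orientation": TCP orientation; "contact_force": force on the tool from outside, world axes, zero at the start; "ft_torque": the same for the moment, N m; "width": opening from 0.0 (shut) to 1.0 (fully open); "grasp_force": force on a finger pad.
Only numpy, scipy, OpenCV 4.12 (cv2) and the standard library are available. Lean on these libraries where they do the work, as an engineer would, in place of code of your own. Each camera call takes 0.05 s, during which the arm holds its last target. There are 200 camera calls.

## Task

Put the three whiteboard markers away in the slanted wooden holder, cap end first, one per well, each pushed fully home to the floor of its well. One of the four wells is clogged halfway down by a broken-off stub that you cannot see, only feel: leave that one empty. Leave the eraser, the tape roll and the battery holder where they are.

Things in the scene. Friction and masses are not known exactly. Their poses are not given: they have to be found in the camera images.
- wells: plywood marker holder: fixed slanted block, 4 square wells (26 x 26 mm, 55 mm apart) in a row along its x, axes along its z, which points out of the mouths, 40 degrees above level; y toward its upper side. Block x +-121, y +-25, z 0..97 mm; origin mid of its lower end, 30 mm above the bench. Free wells are 83 mm deep; one, not always the same, is clogged: 43 mm deep
- mouth0 (a point): centre of the mouth of well 0, in the face of the block (z = 97 mm in the block's frame)
- floor0 (a point): centre of the floor of well 0 when it is free, 83 mm below its mouth along the well axis (the clog, if it is in this well, lies 40 mm above this point)
- mouth1 (a point): centre of the mouth of well 1, in the face of the block (z = 97 mm in the block's frame)
- floor1 (a point): centre of the floor of well 1 when it is free, 83 mm below its mouth along the well axis (the clog, if it is in this well, lies 40 mm above this point)
- mouth2 (a point): centre of the mouth of well 2, in the face of the block (z = 97 mm in the block's frame)
- floor2 (a point): centre of the floor of well 2 when it is free, 83 mm below its mouth along the well axis (the clog, if it is in this well, lies 40 mm above this point)
- mouth3 (a point): centre of the mouth of well 3, in the face of the block (z = 97 mm in the block's frame)
- floor3 (a point): centre of the floor of well 3 when it is free, 83 mm below its mouth along the well axis (the clog, if it is in this well, lies 40 mm above this point)
- marker_1: whiteboard marker, white barrel with a red cap, 135 mm long, 17 mm across, 30 g, lying on the bench. Origin: underside of its middle (its long axis lies 8 mm above that). Its y axis runs along it; the cap end is at y = +67.5 mm, the barrel end at y = -67.5 mm
- cap1 (a point): centre of the cap end of marker_1, on its long axis
- marker_2: whiteboard marker, white barrel with a red cap, 135 mm long, 17 mm across, 30 g, lying on the bench. Origin: underside of its middle (its long axis lies 8 mm above that). Its y axis runs along it; the cap end is at y = +67.5 mm, the barrel end at y = -67.5 mm
- cap2 (a point): centre of the cap end of marker_2, on its long axis
- marker_3: whiteboard marker, white barrel with a red cap, 135 mm long, 17 mm across, 30 g, lying on the bench. Origin: underside of its middle (its long axis lies 8 mm above that). Its y axis runs along it; the cap end is at y = +67.5 mm, the barrel end at y = -67.5 mm
- cap3 (a point): centre of the cap end of marker_3, on its long axis
- eraser: blue whiteboard eraser, 53 x 114 x 26 mm, origin under its centre, long along y; a bystander
- tape: roll of black tape, 64 mm across, 19 mm high, origin under its centre; a bystander
- battery_pack: small two-cell battery holder with leads, 33 x 106 x 18 mm, origin on its underside; a bystander

How it is judged:
By the outcome, as a careful person would: the job done as asked, in the order asked, and still so for the second after the job is handed in, with the robot touching nothing.
It also fails if it takes over 70 s, if anything falls off the work surface, if the arm or the gripper's body presses on something with over 40 N, if the wrist force passes 120 N, or if a joint passes its speed limit or range.

## Working session

There is one attempt and no reset: what is moved stays moved. The work goes in short steps, Python scripts to look and compute and a tool call to move; the robot and the scene stay as the last step left them, time stands still between calls to the robot, and variables do not carry over. Pictures are saved under pics/ and viewed, at most 10 in all, crops included, and the job is handed in when it is done.

Besides the shell and the picture viewer there is one more tool, called after "Emit:" as name(argument=value, ...), one argument or row to a line, values as JSON. step_arm: Moves the arm, as the interface text tells. Its arguments: {"type":"object","properties":{"deltas":{"type":"array"},"newtons":{"type":"number"}},"required":["deltas"]}

```bash
mkdir -p pics; python3 - <<'E'
from plant import arm
import cv2,numpy as np
for n in("side","top"):
    p,d=arm.snapshot(n); cv2.imwrite(f"pics/{n}0.png",p[:,:,::-1]); np.savez(f"{n}0.npz",p=p,d=d)
    c=arm.camera_info(n); print(n,np.round(c["intrinsics"],1).tolist(),np.round(c["world_to_cam"],3).tolist())
print(arm.observe())
E
```

```text
side [[378.2, 0.0, 314.7], [0.0, 378.2, 193.8], [0.0, 0.0, 1.0]] [[0.863, -0.505, 0.023, -0.411], [-0.305, -0.557, -0.772, 0.325], [0.402, 0.66, -0.635, 0.858], [0.0, 0.0, 0.0, 1.0]]
top [[488.7, 0.0, 320.7], [0.0, 488.7, 196.2], [0.0, 0.0, 1.0]] [[-0.008, -1.0, 0.018, 0.137], [-0.989, 0.005, -0.149, 0.534], [0.149, -0.019, -0.989, 1.167], [0.0, 0.0, 0.0, 1.0]]
{'t': 0.1, 'qpos': array([1.13268657e+00, 3.77990889e-01, 7.97626961e-02, 1.27440677e+00,
       1.34499435e-05, 1.46049561e+00]), 'joint_vel': array([ 1.70975672e-03, -3.06998204e-04,  2.89213011e-03, -4.77375569e-05,
        1.21679726e-04, -1.21718255e-03]), 'joint_efforts': array([ 1.47225597e-03, -4.64696181e+01,  2.70582300e+01,  1.20402809e-02,
       -1.52080615e-04,  1.48742978e-07]), 'tool_pos': array([0.18487756, 0.54385997, 0.23845503]), 'orientation': array([-5.12535252e-01, -3.09898290e+00,  2.77404877e-03]), 'contact_force': array([0.08401426, 0.17964689, 0.68598239]), 'ft_torque': array([ 0.06087803, -0.0442416 ,  0.05168843]), 'grasp_force': 0.0, 'width': 1.0010310134042597}
```

View pics/top0.png

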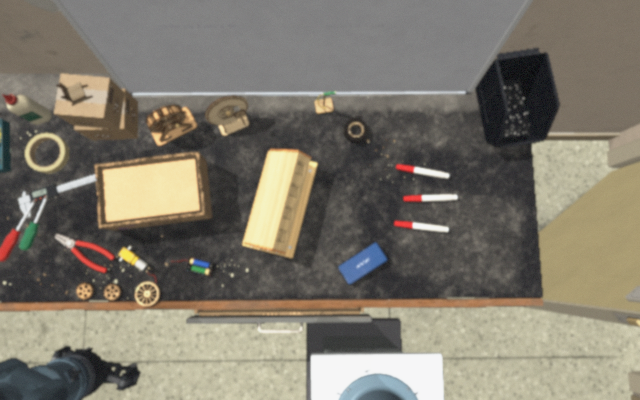

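View pics/side0.png

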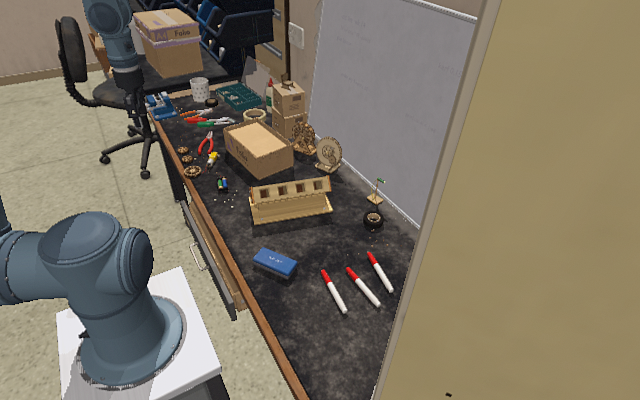

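The top view shows the holder at about (280,205), with its mouths facing right (-y). The three markers are near (423,171), (430,198) and (421,227), red caps to the left (+y). The side view confirms four mouths at (268–318,188) and nothing between the markers and the holder. Next I measure.

```bash
cat > h.py <<'E'
import numpy as np,cv2
from plant import arm
from scipy.optimize import least_squares
def cam(n):
    c=arm.camera_info(n); return np.array(c["intrinsics"]),np.array(c["world_to_cam"])
def cloud(n,d):
    K,T=cam(n); v,u=np.mgrid[:400,:640]
    P=np.stack([(u-K[0,2])/K[0,0]*d,(v-K[1,2])/K[1,1]*d,d],-1)
    return (P-T[:3,3])@T[:3,:3]
def onplane(n,uv,z):
    K,T=cam(n); R=T[:3,:3]; o=-R.T@T[:3,3]
    r=np.c_[uv,np.ones(len(uv))]@np.linalg.inv(K).T@R
    return o+r*((z-o[2])/r[:,2])[:,None]
s,c=np.sin(np.radians(40)),np.cos(np.radians(40))
def Rblk(a):
    h=np.array([np.cos(a),np.sin(a),0]);k=np.array([0,0,1.])
    return np.stack([np.cross(k,h),-s*h+c*k,c*h+s*k],1)
def markers(n,p,d):
    W=cloud(n,d); hsv=cv2.cvtColor(p,cv2.COLOR_RGB2HSV).astype(int)
    red=((hsv[...,0]<10)|(hsv[...,0]>170))&(hsv[...,1]>120)&(hsv[...,2]>90)
    wh=(hsv[...,1]<60)&(hsv[...,2]>140)
    box=(W[...,1]<-.1)&(W[...,1]>-.42)&(W[...,0]>.3)&(W[...,0]<.66)&(W[...,2]<.05)&(d>0)
    m=((red|wh)&box).astype(np.uint8)
    k,l,st,_=cv2.connectedComponentsWithStats(m,connectivity=8); out=[]
    for i in range(1,k):
        if st[i,4]<60: continue
        v,u=np.where(l==i); r=red[v,u]
        if r.sum()<10: continue
        P=onplane(n,np.c_[u,v],.009)[:,:2]; a=cv2.fitLine(P.astype(np.float32),cv2.DIST_L2,0,1e-5,1e-5).ravel()
        t=a[:2]; 
        if (P[r].mean(0)-P.mean(0))@t<0:t=-t
        q=(P-a[2:])@t; lo,hi=np.percentile(q,[1,99])
        out.append((*(a[2:]+t*(lo+hi)/2),np.degrees(np.arctan2(t[1],t[0])),hi-lo,st[i,4]))
    return sorted(out)
E
python3 - <<'E'
from h import *
for n in("side","top"):
    z=np.load(n+"0.npz"); p,d=z["p"],z["d"]
    for m in markers(n,p,d): print(n,np.round(m,4))
    W=cloud(n,d); B=(d>0)&(W[...,2]>.035)&(W[...,2]<.15)&(W[...,0]>.3)&(W[...,0]<.62)&(W[...,1]>-.02)&(W[...,1]<.17)
    hsv=cv2.cvtColor(p,cv2.COLOR_RGB2HSV); B&=(hsv[...,0]>8)&(hsv[...,0]<30)&(hsv[...,1]>40)
    P=W[B]; print(len(P),P.min(0),P.max(0))
    def f(x):
        q=(P-[x[0],x[1],.03+x[3]])@Rblk(x[2])-[0,0,.0485]; e=np.abs(q)-[.121,.025,.0485]
        return np.linalg.norm(np.maximum(e,0),axis=1)+np.minimum(e.max(1),0)
    m=P.mean(0)
    best=min((least_squares(f,[m[0]+i,m[1]+j,-1.57+a,0],loss="soft_l1",f_scale=.002) for i in(-.02,.02) for j in (.02,.05) for a in(-.3,0,.3)),key=lambda r:r.cost)
    x=best.x; print(n,x,np.degrees(x[2]),best.cost,np.median(abs(f(x))))
    # mouths by dark/inside points: check well x centres
    q=(P-[x[0],x[1],.03+x[3]])@Rblk(x[2])
    I=(W[B|((d>0)&(abs(W-m).max(-1)<.15))]-[x[0],x[1],.03+x[3]])@Rblk(x[2])
    I=I[(abs(I[:,1])<.014)&(I[:,2]<.09)&(I[:,2]>.02)&(abs(I[:,0])<.115)]
    print(np.histogram(I[:,0],bins=np.arange(-.12,.121,.01))[0])
    R=Rblk(x[2])
    for w in range(4): print(np.round(R@[-.0825+.055*w,0,.097]+[x[0],x[1],.03+x[3]],4))
E
```

```text
side [ 5.33600e-01 -1.54100e-01  9.11558e+01  1.11100e-01  2.39000e+02]
50 [0.5854121  0.16001113 0.03538072] [0.61933004 0.16998948 0.08572757]
side [ 6.22359862e-01  4.30616596e-02 -3.27465981e+00 -1.64854934e-03] -187.62418654952572 4.566722201771518e-05 0.0009056817415136267
[0 0 0 0 0 0 0 0 0 0 0 0 0 0 0 0 0 0 0 0 0 0 0 0]
[0.5597 0.1347 0.0907]
[0.5524 0.0802 0.0907]
[0.5451 0.0257 0.0907]
[ 0.5378 -0.0289  0.0907]
37 [0.58619048 0.16180563 0.0736589 ] [0.61997355 0.16919397 0.08617077]
top [ 0.50479898  0.17609815 -1.78374211  0.03321806] -102.20089491451607 2.693332668298075e-05 0.0007818964234900111
[0 0 0 0 0 0 0 0 0 0 0 0 0 0 0 0 0 0 0 0 0 0 0 0]
[0.4085 0.1209 0.1256]
[0.4622 0.1093 0.1256]
[0.516  0.0977 0.1256]
[0.5697 0.086  0.1256]
```

```bash
sed -i 's/W\[...,1\]<-.1)&(W\[...,1\]>-.42)/W[...,1]<.03)\&(W[...,1]>-.25)/; s/W\[...,0\]<.66)/W[...,0]<.75)/' h.py
python3 - <<'E'
from h import *
Ps=[];ns=[]
for n in("side","top"):
    z=np.load(n+"0.npz"); p,d=z["p"],z["d"]; W=cloud(n,d)
    for q in ([(280,205),(300,200),(362,263),(358,130)] if n=="top" else [(275,262),(372,222),(223,185)]): print(q,np.round(W[q[1],q[0]],3))
    for m in markers(n,p,d): print(n,np.round(m,4))
    B=(d>0)&(W[...,2]>.04)&(W[...,2]<.17)&(W[...,0]>.35)&(W[...,0]<.68)&(W[...,1]>.12)&(W[...,1]<.32)
    P=W[B]; print(len(P),P.min(0),P.max(0)); m=P.mean(0)
    def fit(P):
        def f(x):
            q=(P-[x[0],x[1],.03+x[3]])@Rblk(x[2])-[0,0,.0485]; e=np.abs(q)-[.121,.025,.0485]
            return np.linalg.norm(np.maximum(e,0),axis=1)+np.minimum(e.max(1),0)
        b=min((least_squares(f,[m[0]+i,m[1]+j,-1.57+a,0],loss="soft_l1",f_scale=.001) for i in(-.02,.02) for j in (.02,.06) for a in(-.3,0,.3)),key=lambda r:r.cost)
        print(b.x,np.degrees(b.x[2]),np.median(abs(f(b.x)))); return b.x
    x=fit(P); Ps.append(P)
    q=(P-[x[0],x[1],.03+x[3]])@Rblk(x[2]); I=q[(abs(q[:,1])<.015)&(q[:,2]<.09)&(q[:,2]>.02)&(abs(q[:,0])<.115)]
    print(np.histogram(I[:,0],bins=np.arange(-.12,.121,.01))[0])
x=fit(np.vstack(Ps)); R=Rblk(x[2])
for w in range(4): print(np.round(R@[-.0825+.055*w,0,.097]+[x[0],x[1],.03+x[3]],4))
E
```

```text
(275, 262) [0.367 0.023 0.024]
(372, 222) [0.692 0.026 0.018]
(223, 185) [0.363 0.417 0.015]
side [ 4.61200e-01 -1.17300e-01  8.27218e+01  1.36500e-01  2.79000e+02]
side [ 5.33400e-01 -1.42900e-01  9.10788e+01  1.33400e-01  2.82000e+02]
side [ 6.02400e-01 -1.26500e-01  7.87938e+01  1.34900e-01  2.45000e+02]
1670 [0.39223297 0.16001113 0.04005134] [0.63214313 0.29922455 0.1132474 ]
[ 0.52906408  0.26965428 -1.82873194 -0.00826911] -104.77862187462974 0.0029943136130752435
[ 0  1  1  2  2 14  0  2  0  3 18  2  0  2 12 20 14  3  0  2  0 31  0  0]
(280, 205) [0.505 0.23  0.102]
(300, 200) [0.53  0.185 0.007]
(362, 263) [0.371 0.034 0.026]
(358, 130) [0.714 0.034 0.001]
top [ 4.68300e-01 -7.14000e-02  8.16585e+01  4.59000e-02  1.30000e+02]
top [ 5.33600e-01 -9.74000e-02 -8.88813e+01  4.36000e-02  1.24000e+02]
top [ 6.0400e-01 -1.2730e-01  7.9261e+01  1.3470e-01  3.5700e+02]
4237 [0.3927082  0.1593743  0.04210858] [0.65248462 0.31868156 0.11611109]
[ 5.31861520e-01  2.74669041e-01 -1.82914545e+00 -1.66668167e-03] -104.80231443887325 0.0011966326710607517
[ 0  0 13 24 27  4  0  0 20 27 19  0  0  7 27 27  8  0  0 17 21 25  0  0]
[ 0.53106085  0.27464454 -1.82846054 -0.00196297] -104.76307182420925 0.0014031866577130583
[0.4323 0.2238 0.0904]
[0.4855 0.2098 0.0904]
[0.5387 0.1958 0.0904]
[0.5919 0.1818 0.0904]
```

```bash
sed -i 's/    k,l,st,_=/    m=cv2.morphologyEx(m,cv2.MORPH_CLOSE,np.ones((5,5),np.uint8))\n&/' h.py
python3 - <<'E'
from h import *
ims=[]
for n in("side","top"):
    z=np.load(n+"0.npz"); p,d=z["p"],z["d"]
    for m in markers(n,p,d): print(n,np.round(m,4))
    K,T=cam(n)
    R=Rblk(-1.8288); o=np.array([.5311,.2747,.03-.001])
    u0,v0=(235,160) if n=="side" else (235,140); S=6 if n=="side" else 5
    im=cv2.resize(p[v0:v0+(75 if n=="side" else 120),u0:u0+110],None,fx=S,fy=S,interpolation=cv2.INTER_CUBIC)[:,:,::-1].copy()
    def poly(Q,col):
        C=(Q@R.T+o)@T[:3,:3].T+T[:3,3]; uv=(C@K.T)[:,:2]/C[:,2:]
        cv2.polylines(im,[np.int32(((uv-[u0,v0])+.5)*S)],True,col,1)
    sq=np.array([[-1,-1],[1,-1],[1,1],[-1,1]])
    for w in range(4): poly(np.c_[sq*.013+[-.0825+.055*w,0],np.full(4,.097)],(0,0,255))
    for zz in(0,.097): poly(np.c_[sq*[.121,.025],np.full(4,zz)],(0,255,0))
    cv2.imwrite(f"pics/ov_{n}.png",im); ims.append(im)
E
```

```text
side [ 4.61200e-01 -1.17300e-01  8.27284e+01  1.36500e-01  2.80000e+02]
side [ 5.33400e-01 -1.42900e-01  9.10868e+01  1.33400e-01  2.84000e+02]
side [ 6.02400e-01 -1.26500e-01  7.87899e+01  1.34900e-01  2.47000e+02]
top [ 4.62700e-01 -1.17700e-01  8.30493e+01  1.35100e-01  3.84000e+02]
top [ 5.35200e-01 -1.43900e-01  9.15537e+01  1.35900e-01  3.78000e+02]
top [ 6.04000e-01 -1.27300e-01  7.92461e+01  1.34700e-01  3.65000e+02]
```

View pics/ov_side.png

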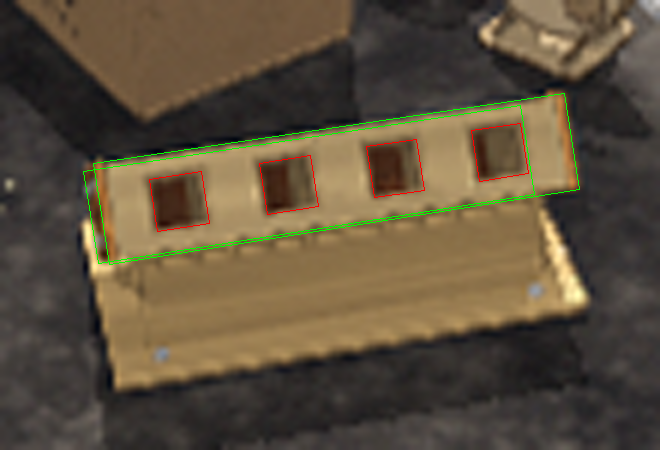

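View pics/ov_top.png

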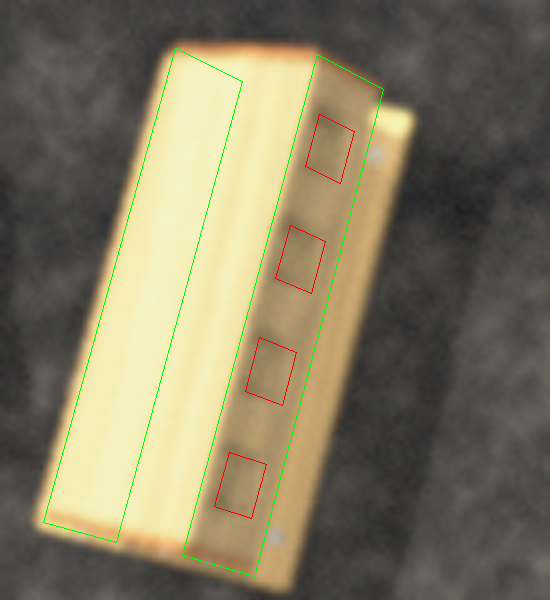

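The overlays match the mouths to 1–2 mm. Now I move over the first marker (x≈0.46).

Emit:
step_arm(
  deltas=[
    [[0, 0, -0.072, 14.3, -37.2, -5, -0.4], [0, 0, -0.072, 14.3, -37.2, -5, -0.4], [0, 0, -0.072, 14.3, -37.2, -5, -0.4], [0, 0, -0.072, 14.3, -37.2, -5, -0.4], [0, 0, -0.072, 14.3, -37.2, -5, -0.4], [0, 0, -0.072, 14.3, -37.2, -5, -0.4], [0, 0, -0.072, 14.3, -37.2, -5, -0.4], [0, 0, -0.072, 14.3, -37.2, -5, -0.4], [0, 0, -0.072, 14.3, -37.2, -5, -0.4], [0, 0, -0.072, 14.3, -37.2, -5, -0.4], [0, 0, -0.072, 14.3, -37.2, -5, -0.4], [0, 0, -0.072, 14.3, -37.2, -5, -0.4], [0, 0, -0.072, 14.3, -37.2, -5, -0.4], [0, 0, -0.072, 14.3, -37.2, -5, -0.4], [0, 0, -0.072, 14.3, -37.2, -5, -0.4], [0, 0, -0.072, 14.3, -37.2, -5, -0.4], [0, 0, -0.072, 14.3, -37.2, -5, -0.4], [0, 0, -0.072, 14.3, -37.2, -5, -0.4], [0, 0, -0.072, 14.3, -37.2, -5, -0.4], [0, 0, 0, 0, 0, 0, -0.4]],
  ],
  newtons=50,
)

```text
t: 1.77
tool_pos: [0.4593, -0.1688, 0.1434]
orientation: [2.361, 2.066, -0.001]
contact_force: [0.7, 0.3, 0.2]
width: 0.701
grasp_force: 0.0
```

Emit:
step_arm(
  deltas=[
    [[0, 0, 0.009, -2.9, 6.6, -30, -0.4], [0, 0, 0, 0, 0, -30, -0.4], [0, 0, 0, 0, 0, -30, -0.4], [0, 0, 0, 0, 0, -20, -0.4], [0, 0, 0, 0, 0, -12, -0.4], [0, 0, 0, 0, 0, -10, -0.4], [0, 0, 0, 0, 0, 0, 1], [0, 0, 0, 0, 0, 0, 1], [0, 0, 0, 0, 0, 0, 1], [0, 0, 0, 0, 0, 0, 1], [0, 0, 0, 0, 0, 0, 1], [0, 0, 0, 0, 0, 0, 1]],
  ],
  newtons=50,
)

```text
t: 2.77
tool_pos: [0.4549, -0.1562, 0.0134]
orientation: [2.345, 2.088, 0.002]
contact_force: [-0.6, 0.5, 4.6]
width: 0.138
grasp_force: 49.2
```

Emit:
step_arm(
  deltas=[
    [[0, 0, 0, 0, 0, 30, 1], [0, 0, 0, 0, 0, 40, 1], [0, 0, 0, 0, 0, 40, 1], [0, 0, 0, 0, 0, 0, 1]],
  ],
)

```text
t: 3.1
tool_pos: [0.4585, -0.158, 0.1298]
orientation: [2.338, 2.081, 0.007]
contact_force: [1.5, -0.4, -0.5]
width: 0.142
grasp_force: 48.9
```

```bash
python3 - <<'E'
from h import *
s=arm.observe(); print({k:np.round(s[k],3).tolist() for k in("tool_pos","orientation","width","grasp_force","qpos","contact_force")})
ims=[]
for n in("side","top"):
    p,d=arm.snapshot(n); np.savez(n+"1.npz",p=p,d=d); K,T=cam(n)
    c=T[:3,:3]@s["tool_pos"]+T[:3,3]; u,v=(K@c)[:2]/c[2]; print(n,u,v)
    u,v=int(u),int(v); ims.append(cv2.resize(p[max(v-50,0):v+50,u-65:u+65],(780,600) if 0 else (390,300),interpolation=cv2.INTER_CUBIC))
cv2.imwrite("pics/grip1.png",np.hstack(ims)[:,:,::-1])
E
```

```text
{'tool_pos': [0.458, -0.158, 0.13], 'orientation': [2.338, 2.081, 0.007], 'width': 0.142, 'grasp_force': 48.853, 'qpos': [-0.463, 0.252, -0.389, 0.917, -0.0, 1.224], 'contact_force': [1.501, -0.413, -0.453]}
side 344.2569019491875 270.2240618249197
top 450.01095764098966 222.83732770791104
```

View pics/grip1.png

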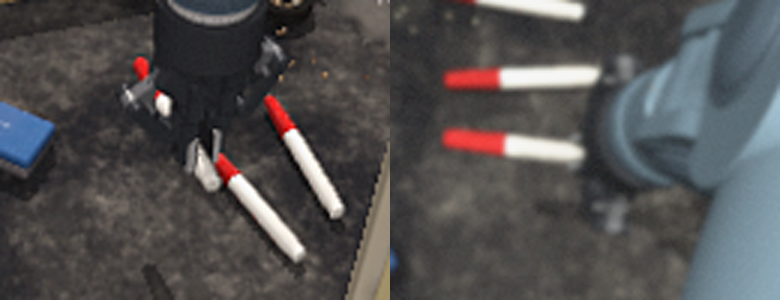

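Marker A is held near its barrel end. In the side crop it runs from the cap at (140,65) to the end at (205,185), and the top crop shows the cap at (445,135). I now measure how it sits in the hand.

```bash
cat >> h.py <<'E'
def held(pre,zmin=.06):
    """held marker in tool frame: fit from red/white points above the bench"""
    from scipy.spatial.transform import Rotation as Ro
    s=arm.observe(); R=Ro.from_rotvec(s["orientation"]).as_matrix(); t=s["tool_pos"]
    for n in("side","top"):
        z=np.load(f"{n}{pre}.npz"); p,d=z["p"],z["d"]; W=cloud(n,d); hsv=cv2.cvtColor(p,cv2.COLOR_RGB2HSV).astype(int)
        red=((hsv[...,0]<10)|(hsv[...,0]>170))&(hsv[...,1]>120)&(hsv[...,2]>70); wh=(hsv[...,1]<50)&(hsv[...,2]>150)
        Q=(W-t)@R; near=(d>0)&(W[...,2]>zmin)&(abs(Q[...,1])<.02)&(abs(Q[...,2])<.04)&(Q[...,0]>-.045)&(Q[...,0]<.14)
        for nm,k in(("red",red),("wh",wh)):
            q=Q[near&k]*1000
            if len(q)<5: print(n,nm,len(q)); continue
            q=q[np.argsort(q[:,0])]; h=len(q)//3 or 1
            print(n,nm,len(q),"x",q[:,0].min().round(1),q[:,0].max().round(1),"lo",np.median(q[:h],0).round(1),"hi",np.median(q[-h:],0).round(1))
E
python3 -c "
from h import *
held(1)"
```

```text
side red 29 x 61.6 105.0 lo [86.8 -0.3 -4.4] hi [100.6   0.6  -5.6]
side wh 81 x -30.5 58.0 lo [-27.6   0.1  -3.4] hi [50.1  0.4 -5.5]
top red 124 x 62.6 106.0 lo [68.5  1.6 -3.7] hi [98.6  2.6 -2.4]
top wh 152 x 2.2 58.5 lo [12.2  2.1 -3.5] hi [49.4  2.  -3.5]
```

```bash
cat >> h.py <<'E'
from scipy.spatial.transform import Rotation as Ro
O=np.array([.5303,.2747,.0295]); Rb=Rblk(-1.8288)
Rt=np.stack([-Rb[:,2],Rb[:,0],-Rb[:,1]],1)
def goto(w,out,cap=106.,y=1.,zz=5.):
    """delta to bring cap tip 'out' mm outside mouth w"""
    s=arm.observe(); Rc=Ro.from_rotvec(s["orientation"]).as_matrix()
    tip=O+Rb@[-.0825+.055*w,0,.097+out/1000]
    tcp=tip-Rt@np.array([cap,y,zz])/1000
    r=Ro.from_matrix(Rt@Rc.T).as_rotvec(); d=(tcp-s["tool_pos"])*1000
    e=Rb.T@(s["tool_pos"]+Rc@np.array([cap,y,zz])/1000-O)*1000-[-82.5+55*w,0,97]
    print("turn",r.round(3),np.degrees(np.linalg.norm(r)).round(1),"shift",d.round(1),"tcp",tcp.round(4),"tip in well frame",e.round(1),"F_z_b",(Rb.T@s["contact_force"]).round(1),"q",s["qpos"].round(2),"w",round(s["width"],3))
E
python3 -c "
from h import *
goto(0,30);goto(3,30);print((Rb*1000).round(0).tolist())"
```

```text
turn [-0.684  0.134 -0.138] 40.7 shift [-50.9 283.2  58.6] tcp [0.4048 0.1265 0.1831] tip in well frame [ 106.5 -144.   214.4] F_z_b [-0.3 -0.9 -0.2] q [-0.46  0.26 -0.4   0.91 -0.    1.22] w 0.138
turn [-0.684  0.134 -0.138] 40.7 shift [108.6 241.1  58.6] tcp [0.5644 0.0844 0.1831] tip in well frame [ -58.5 -144.   214.4] F_z_b [-0.3 -0.9 -0.2] q [-0.46  0.26 -0.4   0.91 -0.    1.22] w 0.138
[[967.0, 164.0, -195.0], [-255.0, 622.0, -741.0], [0.0, 766.0, 643.0]]
```

Emit:
step_arm(
  deltas=[
    [[0, 0, 0, 0, 0, 29, 1], [0, 0, 0, 0, 0, 29.6, 1], [-0.0684, 0.0134, -0.0138, -5.1, 28.3, 0, 1], [-0.0684, 0.0134, -0.0138, -5.1, 28.3, 0, 1], [-0.0684, 0.0134, -0.0138, -5.1, 28.3, 0, 1], [-0.0684, 0.0134, -0.0138, -5.1, 28.3, 0, 1], [-0.0684, 0.0134, -0.0138, -5.1, 28.3, 0, 1], [-0.0684, 0.0134, -0.0138, -5.1, 28.3, 0, 1], [-0.0684, 0.0134, -0.0138, -5.1, 28.3, 0, 1], [-0.0684, 0.0134, -0.0138, -5.1, 28.3, 0, 1], [-0.0684, 0.0134, -0.0138, -5.1, 28.3, 0, 1], [-0.0684, 0.0134, -0.0138, -5.1, 28.3, 0, 1], [0, 0, 0, 0, 0, 0, 1], [0, 0, 0, 0, 0, 0, 1], [0, 0, 0, 0, 0, 0, 1], [0, 0, 0, 0, 0, 0, 1]],
  ],
)

```text
t: 4.53
tool_pos: [0.4027, 0.1262, 0.181]
orientation: [2.077, 1.595, -0.757]
contact_force: [0.5, -0.1, -0.3]
width: 0.136
grasp_force: 48.9
```

```bash
python3 - <<'E'
from h import *
for n in("side","top"):
    p,d=arm.snapshot(n); np.savez(n+"2.npz",p=p,d=d); cv2.imwrite(f"pics/{n}2.png",p[:,:,::-1])
held(2); goto(0,30)
z=np.load("side2.npz"); cv2.imwrite("pics/ins1.png",cv2.resize(z["p"][120:270,180:380,::-1],(800,600),interpolation=cv2.INTER_CUBIC))
E
```

```text
side red 2
side wh 56 x -31.8 -6.8 lo [-28.5  -2.1   5.4] hi [-8.7 -0.6 -5.6]
top red 0
top wh 197 x -30.0 46.8 lo [-22.1  -0.4   0.1] hi [28.1  2.3 -1.8]
turn [-0.003 -0.002  0.005] 0.4 shift [1.9 0.5 1.4] tcp [0.4048 0.1265 0.1831] tip in well frame [-1.5 -1.5 29.8] F_z_b [-0.4 -0.2  0. ] q [ 0.49  0.54 -0.05  1.5  -0.49  2.45] w 0.138
```

View pics/ins1.png

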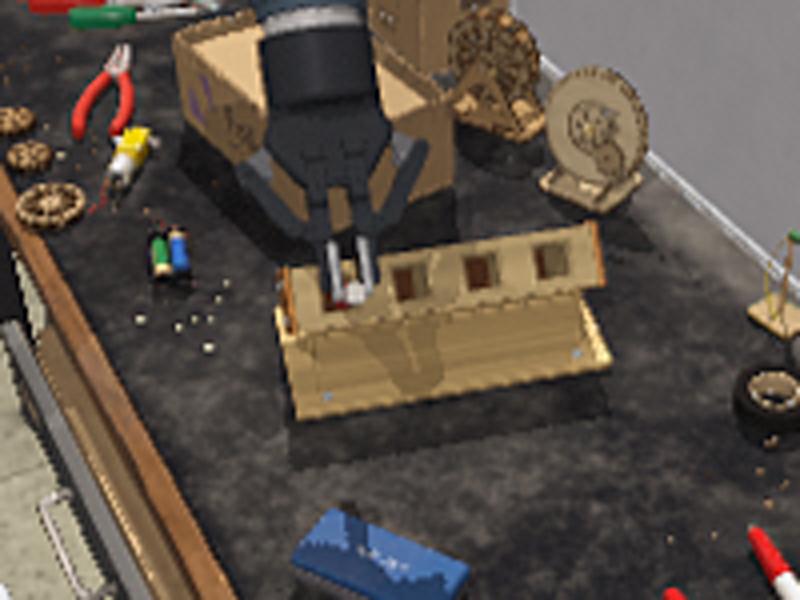

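The marker points at mouth 0 (crop 335,298) and the tip estimate is within 2 mm. I correct that offset and go 35 mm deep. The cardboard box sits behind the gripper, so I also check its height.

Emit:
step_arm(
  deltas=[
    [[0, 0, 0.005, 1.9, 0.5, 1.4, 1], [0, 0, 0, 2.5, 9.6, -8.4, 1], [0, 0, 0, 2.5, 9.6, -8.4, 1], [0, 0, 0, 2.5, 9.6, -8.4, 1], [0, 0, 0, 2.5, 9.6, -8.4, 1], [0, 0, 0, 2.5, 9.6, -8.4, 1], [0, 0, 0, 0, 0, 0, 1], [0, 0, 0, 0, 0, 0, 1]],
  ],
)

```text
t: 5.3
tool_pos: [0.4171, 0.1762, 0.1394]
orientation: [2.069, 1.602, -0.757]
contact_force: [-0.4, -0.3, 1.1]
width: 0.135
grasp_force: 48.9
```

```bash
python3 - <<'E'
from h import *
goto(0,-35)
W=cloud("top",np.load("top0.npz")["d"]); B=W[160:225,90:215].reshape(-1,3); B=B[B[:,2]>.06]; print(B.min(0),B.max(0),np.percentile(B,[2,98],axis=0))
E
```

```text
turn [-0.001 -0.005 -0.003] 0.3 shift [ 0.4 -1.5  2. ] tcp [0.4175 0.1747 0.1413] tip in well frame [ -1.4  -0.6 -37.3] F_z_b [-0.3  0.6  1. ] q [ 0.56  0.66  0.04  1.5  -0.46  2.51] w 0.135
[0.35515879 0.15604838 0.06000289] [0.62241575 0.66726701 1.23106811] [[0.46917942 0.41387428 0.06405137]
 [0.61424206 0.65879697 0.09438568]]
```

Emit:
step_arm(
  deltas=[
    [[0, 0, 0, 0.4, 1.5, -1.3, 1], [0, 0, 0, 0.4, 1.5, -1.3, 1], [0, 0, 0, 0.4, 1.5, -1.3, 1], [0, 0, 0, 0.4, 1.5, -1.3, 1], [0, 0, 0, 0.4, 1.5, -1.3, 1], [0, 0, 0, 0, 0, 0, 1]],
  ],
)

```text
t: 5.8
tool_pos: [0.4194, 0.1833, 0.1337]
orientation: [2.071, 1.601, -0.755]
contact_force: [0.9, 0.1, -1.2]
width: 0.139
grasp_force: 48.9
```

Emit:
step_arm(
  deltas=[
    [[0, 0, 0, 0.4, 1.5, -1.3, 1], [0, 0, 0, 0.4, 1.5, -1.3, 1], [0, 0, 0, 0.4, 1.5, -1.3, 1], [0, 0, 0, 0.4, 1.5, -1.3, 1], [0, 0, 0, 0, 0, 0, 1]],
  ],
)

```text
t: 6.22
tool_pos: [0.4209, 0.1895, 0.1283]
orientation: [2.071, 1.601, -0.755]
contact_force: [-0.6, -0.3, -1.2]
width: 0.137
grasp_force: 48.9
```

```bash
python3 -c "
from h import *
goto(0,-83)"
```

```text
turn [-0.002 -0.003 -0.002] 0.3 shift [  6.   20.8 -17.8] tcp [0.4269 0.2102 0.1105] tip in well frame [ -0.9  -0.1 -55. ] F_z_b [-0.4 -1.2 -0.4] q [ 0.57  0.69  0.07  1.5  -0.45  2.52] w 0.137
```

Emit:
step_arm(
  deltas=[
    [[0, 0, 0, 0.9, 3.0, -2.6, 1], [0, 0, 0, 0.9, 3.0, -2.6, 1], [0, 0, 0, 0.9, 3.0, -2.6, 1], [0, 0, 0, 0.9, 3.0, -2.6, 1], [0, 0, 0, 0.9, 3.0, -2.6, 1], [0, 0, 0, 0.9, 3.0, -2.6, 1], [0, 0, 0, 0.3, 1.1, -1.0, 1], [0, 0, 0, 0.3, 1.1, -1.0, 1], [0, 0, 0, 0, 0, 0, 1]],
  ],
)

```text
t: 6.97
tool_pos: [0.4269, 0.2096, 0.1108]
orientation: [2.071, 1.601, -0.755]
contact_force: [-0.7, -0.7, -0.1]
width: 0.133
grasp_force: 48.9
```

```bash
python3 -c "
from h import *
goto(0,-83)"
```

```text
turn [-0.002 -0.003 -0.002] 0.3 shift [ 0.   0.7 -0.3] tcp [0.4269 0.2102 0.1105] tip in well frame [ -0.3  -0.  -82.3] F_z_b [-0.5 -0.6  0.6] q [ 0.59  0.75  0.12  1.51 -0.44  2.55] w 0.133
```

Emit:
step_arm(
  deltas=[
    [[0, 0, 0, 0.2, 0.7, -0.6, 1], [0, 0, 0, 0.2, 0.7, -0.6, 1], [0, 0, 0, 0.2, 0.7, -0.6, 1], [0, 0, 0, 0.2, 0.7, -0.6, 1], [0, 0, 0, 0, 0, 0, 1]],
  ],
)

```text
t: 7.38
tool_pos: [0.4271, 0.2099, 0.1101]
orientation: [2.066, 1.599, -0.76]
contact_force: [-1.2, -6.8, 6.8]
width: 0.135
grasp_force: 49.2
```

Emit:
step_arm(
  deltas=[
    [[0, 0, 0, 0.2, 0.7, -0.6, 1], [0, 0, 0, 0.2, 0.7, -0.6, 1], [0, 0, 0, 0, 0, 0, 1]],
  ],
)

```text
t: 7.63
tool_pos: [0.4271, 0.2099, 0.1099]
orientation: [2.063, 1.598, -0.764]
contact_force: [-2.2, -11.5, 10.7]
width: 0.131
grasp_force: 49.3
```

Well 0 is free and marker A is seated: contact at 83 mm depth with about 16 N along the axis. I release and back off.

Emit:
step_arm(
  deltas=[
    [[0, 0, 0, -0.6, -2.2, 1.9, 0.3], [0, 0, 0, 0, 0, 0, 0.2], [0, 0, 0, 0, 0, 0, 0.2], [0, 0, 0, 0, 0, 0, 0.2], [0, 0, 0, 2.5, 9.3, 11.5, 0.2], [0, 0, 0, 3.3, 12.4, 15.3, 0.2], [0, 0, 0, 4.9, 18.7, 23, 0.2], [0, 0, 0, 4.9, 18.7, 23, 0.2], [0, 0, 0, 0, 0, 0, 0.2], [0, 0, 0, 0, 0, 0, 0.2]],
  ],
)

```text
t: 8.47
tool_pos: [0.4442, 0.2723, 0.1825]
orientation: [2.072, 1.602, -0.749]
contact_force: [0.3, -0.6, -0.8]
width: 0.396
grasp_force: 0.0
```

```bash
cat >> h.py <<'E'
def pick(gx,gy,head,z=.15):
    s=arm.observe(); Rc=Ro.from_rotvec(s["orientation"]).as_matrix(); a=np.radians(head)
    x=np.array([np.cos(a),np.sin(a),0]); zt=np.array([0,0,-1.]); R=np.stack([x,np.cross(zt,x),zt],1)
    print("turn",Ro.from_matrix(R@Rc.T).as_rotvec().round(4),"shift",((np.array([gx,gy,z])-s["tool_pos"])*1000).round(1),"q",s["qpos"].round(2),"w",round(s["width"],3))
def depth_in(w,n,pre):
    "visible held-out marker points in block frame, near well w"
    z=np.load(f"{n}{pre}.npz"); p=z["p"]; hsv=cv2.cvtColor(p,cv2.COLOR_RGB2HSV).astype(int); wh=(hsv[...,1]<60)&(hsv[...,2]>130)
    q=((cloud(n,z["d"])-O)@Rb*1000)[wh&(z["d"]>0)]-[-82.5+55*w,0,97]; q=q[(abs(q[:,0])<16)&(abs(q[:,1])<16)&(q[:,2]>5)&(q[:,2]<120)]
    print(n,"well",w,len(q),"sticks out", q[:,2].max().round(1) if len(q) else None, np.median(q,0).round(1) if len(q) else "")
E
python3 - <<'E'
from h import *
for n in("side","top"):
    p,d=arm.snapshot(n); np.savez(n+"3.npz",p=p,d=d); depth_in(0,n,3)
    for m in markers(n,p,d): print(n,np.round(m,4))
pick(.5353,-.1884,91.3)
E
```

```text
side well 0 22 sticks out 56.4 [-3.4 -5.7 50.8]
side [ 5.33400e-01 -1.43100e-01  9.12173e+01  1.33800e-01  2.85000e+02]
side [ 6.02300e-01 -1.26800e-01  7.88913e+01  1.35400e-01  2.50000e+02]
top well 0 114 sticks out 53.8 [-1.4  0.5 32.7]
top [ 5.35200e-01 -1.44600e-01  9.20474e+01  1.37000e-01  4.08000e+02]
top [ 6.04000e-01 -1.27100e-01  7.94416e+01  1.34900e-01  3.90000e+02]
turn [ 0.6936 -0.0851  0.266 ] shift [  92.3 -458.9  -31.2] q [ 0.65  0.82  0.44  1.78 -0.4   2.6 ] w 0.403
```

Emit:
step_arm(
  deltas=[
    [[0, 0, 0, 0, 0, 25, 0.2], [0.0534, -0.0065, 0.0205, 7.1, -35.3, 0, 0], [0.0534, -0.0065, 0.0205, 7.1, -35.3, 0, -0.3], [0.0534, -0.0065, 0.0205, 7.1, -35.3, 0, -0.3], [0.0534, -0.0065, 0.0205, 7.1, -35.3, 0, -0.3], [0.0534, -0.0065, 0.0205, 7.1, -35.3, 0, -0.3], [0.0534, -0.0065, 0.0205, 7.1, -35.3, 0, -0.3], [0.0534, -0.0065, 0.0205, 7.1, -35.3, 0, -0.3], [0.0534, -0.0065, 0.0205, 7.1, -35.3, -9, -0.3], [0.0534, -0.0065, 0.0205, 7.1, -35.3, -9, -0.3], [0.0534, -0.0065, 0.0205, 7.1, -35.3, -9, -0.3], [0.0534, -0.0065, 0.0205, 7.1, -35.3, -9, -0.3], [0.0534, -0.0065, 0.0205, 7.1, -35.3, -10, -0.3], [0.0534, -0.0065, 0.0205, 7.1, -35.3, -10, -0.3], [0, 0, 0, 0, 0, 0, -0.3], [0, 0, 0, 0, 0, 0, -0.3], [0, 0, 0, 0, 0, 0, -0.3]],
  ],
)

```text
t: 9.98
tool_pos: [0.5337, -0.1881, 0.1498]
orientation: [-2.195, -2.243, 0.001]
contact_force: [-0.9, 0.2, -0.3]
width: 0.647
grasp_force: 0.0
```

```bash
python3 -c "
from h import *
pick(.5353,-.1884,91.5,.0115)"
```

```text
turn [-0.0022 -0.003   0.0046] shift [   1.6   -0.3 -138.3] q [-0.45  0.4  -0.12  1.05  0.    1.1 ] w 0.647
```

Emit:
step_arm(
  deltas=[
    [[0, 0, 0.005, 1.6, 0, -36, -0.3], [0, 0, 0, 0, 0, -36, -0.3], [0, 0, 0, 0, 0, -30, -0.3], [0, 0, 0, 0, 0, -20, -0.3], [0, 0, 0, 0, 0, -14, -0.3], [0, 0, 0, 0, 0, 0, -0.3], [0, 0, 0, 0, 0, 0, 1], [0, 0, 0, 0, 0, 0, 1], [0, 0, 0, 0, 0, 0, 1], [0, 0, 0, 0, 0, 0, 1], [0, 0, 0, 0, 0, 0, 1], [0, 0, 0, 0, 0, 0, 1], [0, 0, 0, 0, 0, 30, 1], [0, 0, 0, 0, 0, 40, 1], [0, 0, 0, 0, 0, 40, 1], [0, 0, 0, 0, 0, 40, 1], [0, 0, 0, 0, 0, 22, 1], [0, 0, 0, 0, 0, 0, 1], [0, 0, 0, 0, 0, 0, 1]],
  ],
)

```text
t: 11.57
tool_pos: [0.5384, -0.1892, 0.1893]
orientation: [2.187, 2.249, 0.003]
contact_force: [0.1, -0.3, -1.0]
width: 0.12
grasp_force: 48.8
```

```bash
python3 - <<'E'
from h import *
for n in("side","top"):
    p,d=arm.snapshot(n); np.savez(n+"4.npz",p=p,d=d)
held(4); goto(1,30,114)
E
```

```text
side red 82 x 66.0 111.2 lo [74.1 -6.   1.4] hi [103.3  -4.9   0.9]
side wh 79 x -23.9 64.2 lo [-21.7   0.4   2.1] hi [52.6 -6.   2.5]
top red 142 x 66.6 112.8 lo [74.6 -2.2  2.3] hi [104.   -1.7   2.5]
top wh 202 x -2.2 66.9 lo [11.9  0.5  1. ] hi [55.9 -1.   2.1]
turn [-0.697  0.079 -0.274] 43.2 shift [-79.9 294.7   2.2] tcp [0.4565 0.1066 0.1882] tip in well frame [ 120.2 -100.   258.2] F_z_b [-0.4 -0.9 -1.2] q [-0.45  0.38 -0.05  1.14  0.    1.09] w 0.119
```

The marker is held high: its axis is about 10 mm ahead of the TCP, past the fingertips. I set it back down and regrasp lower.

Emit:
step_arm(
  deltas=[
    [[0, 0, 0, -3, 0, -40, 1], [0, 0, 0, 0, 0, -40, 1], [0, 0, 0, 0, 0, -40, 1], [0, 0, 0, 0, 0, -30, 1], [0, 0, 0, 0, 0, -12, 1], [0, 0, 0, 0, 0, -6, 1], [0, 0, 0, 0, 0, 0, 1], [0, 0, 0, 0, 0, 0, 0.4], [0, 0, 0, 0, 0, 0, 0.3], [0, 0, 0, 0, 0, 0, 0.3], [0, 0, 0, 0, 0, -5, 0.3], [0, 0, 0, 0, 0, -5, 0.3], [0, 0, 0, 0, 0, 0, 0.3], [0, 0, 0, 0, 0, 0, 0.3]],
  ],
)

```text
t: 12.83
tool_pos: [0.5336, -0.1882, 0.0085]
orientation: [-2.189, -2.251, -0.0]
contact_force: [0.2, 0.3, -0.2]
width: 0.348
grasp_force: 0.0
```

Emit:
step_arm(
  deltas=[
    [[0, 0, 0, 0, 0, 1.5, 0.3], [0, 0, 0, 0, 0, 0, 1], [0, 0, 0, 0, 0, 0, 1], [0, 0, 0, 0, 0, 0, 1], [0, 0, 0, 0, 0, 0, 1], [0, 0, 0, 0, 0, 0, 1]],
  ],
)

```text
t: 13.33
tool_pos: [0.5344, -0.1885, 0.0111]
orientation: [2.19, 2.252, 0.001]
contact_force: [-0.6, 0.3, 4.8]
width: 0.132
grasp_force: 48.7
```

Emit:
step_arm(
  deltas=[
    [[0, 0, 0, 0, 0, 20, 1], [0, 0, 0, 0, 0, 40, 1], [0, 0, 0, 0, 0, 40, 1], [0, 0, 0, 0, 0, 40, 1], [0, 0, 0, 0, 0, 38, 1], [0, 0, 0, 0, 0, 0, 1], [0, 0, 0, 0, 0, 0, 1]],
  ],
)

```text
t: 13.92
tool_pos: [0.5359, -0.1893, 0.1913]
orientation: [2.186, 2.249, 0.004]
contact_force: [-0.9, 0.4, -1.0]
width: 0.135
grasp_force: 48.5
```

```bash
python3 - <<'E'
from h import *
for n in("side","top"):
    p,d=arm.snapshot(n); np.savez(n+"5.npz",p=p,d=d)
held(5); goto(1,30,113,-1,5)
E
```

```text
side red 86 x 66.7 113.3 lo [77.3 -5.8 -5.1] hi [105.2  -3.3  -4.6]
side wh 43 x -22.1 64.1 lo [-20.3   0.9  -3.7] hi [20.2 -4.  -3.9]
top red 141 x 69.8 114.9 lo [77.  -1.2 -4. ] hi [106.6  -1.4  -2.8]
top wh 211 x -2.8 69.6 lo [11.7  1.5 -5.5] hi [56.8 -1.4 -4.5]
turn [-0.697  0.079 -0.274] 43.2 shift [-7.480e+01  2.949e+02  1.000e-01] tcp [0.4586 0.1068 0.1876] tip in well frame [ 115.7 -100.3  260.8] F_z_b [-0.2 -1.7 -0.2] q [-0.45  0.38 -0.05  1.14  0.    1.09] w 0.133
```

Emit:
step_arm(
  deltas=[
    [[-0.0581, 0.0066, -0.0228, -6.2, 24.5, 0, 1], [-0.0581, 0.0066, -0.0228, -6.2, 24.5, 0, 1], [-0.0581, 0.0066, -0.0228, -6.2, 24.5, 0, 1], [-0.0581, 0.0066, -0.0228, -6.2, 24.5, 0, 1], [-0.0581, 0.0066, -0.0228, -6.2, 24.5, 0, 1], [-0.0581, 0.0066, -0.0228, -6.2, 24.5, 0, 1], [-0.0581, 0.0066, -0.0228, -6.2, 24.5, 0, 1], [-0.0581, 0.0066, -0.0228, -6.2, 24.5, 0, 1], [-0.0581, 0.0066, -0.0228, -6.2, 24.5, 0, 1], [-0.0581, 0.0066, -0.0228, -6.2, 24.5, 0, 1], [-0.0581, 0.0066, -0.0228, -6.2, 24.5, 0, 1], [-0.0581, 0.0066, -0.0228, -6.2, 24.5, 0, 1], [0, 0, 0, 0, 0, 0, 1], [0, 0, 0, 0, 0, 0, 1], [0, 0, 0, 0, 0, 0, 1]],
  ],
)

```text
t: 15.27
tool_pos: [0.459, 0.1051, 0.1872]
orientation: [2.068, 1.597, -0.757]
contact_force: [0.4, -0.3, 0.2]
width: 0.135
grasp_force: 48.5
```

```bash
python3 -c "
from h import *
goto(1,30,113,-2,5)"
```

```text
turn [ 0.002 -0.002 -0.002] 0.2 shift [0.6 1.5 0.4] tcp [0.4596 0.1065 0.1876] tip in well frame [-0.4 -1.6 30.9] F_z_b [0.4 0.  0.3] q [ 0.42  0.6   0.07  1.53 -0.53  2.38] w 0.135
```

Emit:
step_arm(
  deltas=[
    [[0, 0, 0, 0.6, 1.5, 0.4, 1], [0, 0, 0, 2.5, 9.6, -8.4, 1], [0, 0, 0, 2.5, 9.6, -8.4, 1], [0, 0, 0, 2.5, 9.6, -8.4, 1], [0, 0, 0, 2.5, 9.6, -8.4, 1], [0, 0, 0, 2.5, 9.6, -8.4, 1], [0, 0, 0, 0, 0, 0, 1], [0, 0, 0, 0.4, 1.5, -1.3, 1], [0, 0, 0, 0.4, 1.5, -1.3, 1], [0, 0, 0, 0.4, 1.5, -1.3, 1], [0, 0, 0, 0.4, 1.5, -1.3, 1], [0, 0, 0, 0.4, 1.5, -1.3, 1], [0, 0, 0, 0, 0, 0, 1]],
  ],
)

```text
t: 16.35
tool_pos: [0.4748, 0.1627, 0.1405]
orientation: [2.07, 1.596, -0.753]
contact_force: [0.3, 0.2, -1.6]
width: 0.135
grasp_force: 48.5
```

```bash
python3 -c "
from h import *
goto(1,-83,113,-2,5)"
```

```text
turn [ 0.001  0.001 -0.001] 0.1 shift [  6.9  27.5 -25.5] tcp [0.4816 0.1902 0.115 ] tip in well frame [  0.4   1.3 -44.9] F_z_b [ 0.3 -1.  -1.2] q [ 0.49  0.73  0.18  1.54 -0.49  2.45] w 0.135
```

Depth is 45 mm with no contact yet, so I go on gently.

Emit:
step_arm(
  deltas=[
    [[0, 0, 0, 0.4, 1.4, -1.4, 1], [0, 0, 0, 0.4, 1.4, -1.4, 1], [0, 0, 0, 0.4, 1.4, -1.4, 1], [0, 0, 0, 0.4, 1.4, -1.4, 1], [0, 0, 0, 0, 0, 0, 1]],
  ],
)

```text
t: 16.77
tool_pos: [0.4763, 0.1684, 0.1345]
orientation: [2.07, 1.596, -0.753]
contact_force: [-0.2, 0.2, -0.4]
width: 0.135
grasp_force: 48.5
```

Emit:
step_arm(
  deltas=[
    [[0, 0, 0, 0.7, 3.0, -2.7, 1], [0, 0, 0, 0.7, 3.0, -2.7, 1], [0, 0, 0, 0.7, 3.0, -2.7, 1], [0, 0, 0, 0.7, 3.0, -2.7, 1], [0, 0, 0, 0.7, 3.0, -2.7, 1], [0, 0, 0, 0.7, 3.0, -2.7, 1], [0, 0, 0, 0.3, 1.1, -1.0, 1], [0, 0, 0, 0.3, 1.1, -1.0, 1], [0, 0, 0, 0.3, 1.1, -1.0, 1], [0, 0, 0, 0.2, 0.7, -0.6, 1], [0, 0, 0, 0.2, 0.7, -0.6, 1], [0, 0, 0, 0, 0, 0, 1]],
  ],
)

```text
t: 17.77
tool_pos: [0.4815, 0.1893, 0.1156]
orientation: [2.066, 1.594, -0.757]
contact_force: [-1.3, -4.8, 4.4]
width: 0.138
grasp_force: 48.7
```

```bash
python3 -c "
from h import *
goto(1,-83,113,-2,5)"
```

```text
turn [ 0.004 -0.    -0.002] 0.3 shift [ 0.1  0.9 -0.7] tcp [0.4816 0.1902 0.115 ] tip in well frame [ -0.   -0.6 -81.8] F_z_b [-0.   0.2  6.6] q [ 0.52  0.8   0.24  1.55 -0.48  2.48] w 0.138
```

Contact with the floor. I push on a little, release, and back off.

Emit:
step_arm(
  deltas=[
    [[0, 0, 0, 0.3, 1.0, -0.9, 1], [0, 0, 0, 0.3, 1.0, -0.9, 1], [0, 0, 0, 0.3, 1.0, -0.9, 1], [0, 0, 0, 0, 0, 0, 1]],
  ],
)

```text
t: 18.1
tool_pos: [0.4817, 0.1892, 0.1152]
orientation: [2.06, 1.592, -0.763]
contact_force: [-3.9, -14.7, 13.2]
width: 0.137
grasp_force: 49.0
```

Emit:
step_arm(
  deltas=[
    [[0, 0, 0, -0.6, -2.2, 1.9, 0.3], [0, 0, 0, 0, 0, 0, 0.2], [0, 0, 0, 0, 0, 0, 0.2], [0, 0, 0, 0, 0, 0, 0.2], [0, 0, 0, 2.5, 9.3, 11.5, 0.2], [0, 0, 0, 3.3, 12.4, 15.3, 0.2], [0, 0, 0, 4.9, 18.7, 23, 0.2], [0, 0, 0, 4.9, 18.7, 23, 0.2], [0, 0, 0, 0, 0, 0, 0.2], [0, 0, 0, 0, 0, 0, 0.2]],
  ],
)

```text
t: 18.93
tool_pos: [0.4988, 0.2527, 0.1869]
orientation: [2.071, 1.597, -0.747]
contact_force: [0.4, 0.2, -0.8]
width: 0.399
grasp_force: 0.0
```

```bash
python3 - <<'E'
from h import *
for n in("side","top"):
    p,d=arm.snapshot(n); np.savez(n+"6.npz",p=p,d=d); depth_in(0,n,6); depth_in(1,n,6)
    for m in markers(n,p,d): print(n,np.round(m,4))
pick(.5945,-.1715,79.1)
E
```

```text
side well 0 22 sticks out 54.6 [-3.2 -5.7 49.2]
side well 1 23 sticks out 54.8 [-0.6 -6.2 50.4]
side [ 6.02300e-01 -1.26800e-01  7.87653e+01  1.35400e-01  2.50000e+02]
top well 0 113 sticks out 53.5 [-1.   0.7 32.6]
top well 1 115 sticks out 53.2 [ 1.2 -0.4 33.1]
top [ 6.04100e-01 -1.26900e-01  7.93684e+01  1.35200e-01  3.94000e+02]
turn [ 0.6817 -0.1547  0.064 ] shift [  96.9 -422.4  -35.5] q [ 0.59  0.88  0.58  1.83 -0.44  2.54] w 0.402
```

Emit:
step_arm(
  deltas=[
    [[0, 0, 0, 0, 0, 25, 0.2], [0.0568, -0.0129, 0.0053, 8.1, -35.2, 0, 0], [0.0568, -0.0129, 0.0053, 8.1, -35.2, 0, -0.3], [0.0568, -0.0129, 0.0053, 8.1, -35.2, 0, -0.3], [0.0568, -0.0129, 0.0053, 8.1, -35.2, 0, -0.3], [0.0568, -0.0129, 0.0053, 8.1, -35.2, 0, -0.3], [0.0568, -0.0129, 0.0053, 8.1, -35.2, 0, -0.3], [0.0568, -0.0129, 0.0053, 8.1, -35.2, 0, -0.3], [0.0568, -0.0129, 0.0053, 8.1, -35.2, -20, -0.3], [0.0568, -0.0129, 0.0053, 8.1, -35.2, -20, -0.3], [0.0568, -0.0129, 0.0053, 8.1, -35.2, -20, -0.3], [0.0568, -0.0129, 0.0053, 8.1, -35.2, -20, -0.3], [0.0568, -0.0129, 0.0053, 8.1, -35.2, -20, -0.3], [0, 0, 0, 0, 0, 0, 0], [0, 0, 0, 0, 0, 0, 0], [0, 0, 0, 0, 0, 0, 0]],
  ],
)

```text
t: 20.37
tool_pos: [0.5931, -0.1714, 0.1103]
orientation: [-2.423, -1.996, 0.002]
contact_force: [0.8, 1.0, 1.0]
width: 0.503
grasp_force: 0.0
```

```bash
python3 -c "
from h import *
pick(.5945,-.1715,79.1,.0105)"
```

```text
turn [-0.0015 -0.0026  0.0023] shift [  1.4  -0.1 -99.8] q [-0.38  0.53 -0.02  1.02  0.    1.38] w 0.503
```

Emit:
step_arm(
  deltas=[
    [[0, 0, 0.002, 1.4, 0, -36, 0], [0, 0, 0, 0, 0, -30, 0], [0, 0, 0, 0, 0, -20, 0], [0, 0, 0, 0, 0, -10, 0], [0, 0, 0, 0, 0, -3, 0.3], [0, 0, 0, 0, 0, 0, 0.3], [0, 0, 0, 0, 0, 0, 0.3]],
  ],
)

```text
t: 20.95
tool_pos: [0.5975, -0.1712, 0.0141]
orientation: [2.418, 2.002, 0.002]
contact_force: [-0.0, -0.5, 0.4]
width: 0.352
grasp_force: 0.0
```

Emit:
step_arm(
  deltas=[
    [[0, 0, 0, -2, 0, -4, 0.3], [0, 0, 0, 0, 0, 0, 0.3], [0, 0, 0, 0, 0, 0, 1], [0, 0, 0, 0, 0, 0, 1], [0, 0, 0, 0, 0, 0, 1], [0, 0, 0, 0, 0, 0, 1], [0, 0, 0, 0, 0, 0, 1], [0, 0, 0, 0, 0, 20, 1], [0, 0, 0, 0, 0, 40, 1], [0, 0, 0, 0, 0, 40, 1], [0, 0, 0, 0, 0, 40, 1], [0, 0, 0, 0, 0, 38, 1], [0, 0, 0, 0, 0, 0, 1], [0, 0, 0, 0, 0, 0, 1]],
  ],
)

```text
t: 22.12
tool_pos: [0.5963, -0.1725, 0.1895]
orientation: [2.417, 1.998, 0.005]
contact_force: [0.4, -0.2, -0.7]
width: 0.136
grasp_force: 48.9
```

```bash
python3 - <<'E'
from h import *
for n in("side","top"):
    p,d=arm.snapshot(n); np.savez(n+"7.npz",p=p,d=d)
held(7); goto(2,30,113,0,5)
E
```

```text
side red 29 x 87.5 112.2 lo [95.   2.2 -9.2] hi [109.8  -1.6  -7.6]
side wh 45 x -22.8 54.4 lo [-21.2   2.   -4.5] hi [-4.8  2.7 -9.2]
top red 136 x 69.3 114.0 lo [76.2 -0.7 -6.2] hi [106.8  -0.3  -5.1]
top wh 189 x 3.2 67.6 lo [14.3  0.8 -6.7] hi [56.9 -0.3 -6.2]
turn [-0.682  0.154 -0.066] 40.2 shift [-82.9 264.4   2.3] tcp [0.5108 0.093  0.1876] tip in well frame [139.9 -78.8 231.6] F_z_b [-0.4  0.5 -0.6] q [-0.38  0.48  0.11  1.19  0.    1.38] w 0.137
```

Emit:
step_arm(
  deltas=[
    [[-0.062, 0.014, -0.006, -7.6, 23.9, 0, 1], [-0.062, 0.014, -0.006, -7.6, 23.9, 0, 1], [-0.062, 0.014, -0.006, -7.6, 23.9, 0, 1], [-0.062, 0.014, -0.006, -7.6, 23.9, 0, 1], [-0.062, 0.014, -0.006, -7.6, 23.9, 0, 1], [-0.062, 0.014, -0.006, -7.6, 23.9, 0, 1], [-0.062, 0.014, -0.006, -7.6, 23.9, 0, 1], [-0.062, 0.014, -0.006, -7.6, 23.9, 0, 1], [-0.062, 0.014, -0.006, -7.6, 23.9, 0, 1], [-0.062, 0.014, -0.006, -7.6, 23.9, 0, 1], [-0.062, 0.014, -0.006, -7.6, 23.9, 0, 1], [0, 0, 0, 0, 0, 0, 1], [0, 0, 0, 0, 0, 0, 1], [0, 0, 0, 0, 0, 0, 1]],
  ],
)

```text
t: 23.38
tool_pos: [0.5101, 0.091, 0.1848]
orientation: [2.069, 1.596, -0.757]
contact_force: [-0.0, -0.5, -0.6]
width: 0.136
grasp_force: 49.0
```

```bash
python3 -c "
from h import *
goto(2,30,113,-.5,2.5)"
```

```text
turn [ 0.002 -0.002 -0.001] 0.2 shift [0.8 0.4 0.9] tcp [0.5109 0.0913 0.1857] tip in well frame [-0.9 -1.3 29.9] F_z_b [ 0.1 -0.8  0. ] q [ 0.36  0.67  0.2   1.55 -0.55  2.32] w 0.136
```

Emit:
step_arm(
  deltas=[
    [[0, 0, 0, 0.8, 0.4, 0.9, 1], [0, 0, 0, 2.5, 9.6, -8.4, 1], [0, 0, 0, 2.5, 9.6, -8.4, 1], [0, 0, 0, 2.5, 9.6, -8.4, 1], [0, 0, 0, 2.5, 9.6, -8.4, 1], [0, 0, 0, 2.5, 9.6, -8.4, 1], [0, 0, 0, 0, 0, 0, 1], [0, 0, 0, 0.4, 1.5, -1.3, 1], [0, 0, 0, 0.4, 1.5, -1.3, 1], [0, 0, 0, 0.4, 1.5, -1.3, 1], [0, 0, 0, 0.4, 1.5, -1.3, 1], [0, 0, 0, 0.4, 1.5, -1.3, 1], [0, 0, 0, 0, 0, 0, 1]],
  ],
)

```text
t: 24.47
tool_pos: [0.5259, 0.1458, 0.1401]
orientation: [2.067, 1.593, -0.756]
contact_force: [-1.3, -4.3, 4.5]
width: 0.14
grasp_force: 49.1
```

```bash
python3 -c "
from h import *
goto(2,-83,113,-.5,2.5)"
```

```text
turn [ 0.005  0.    -0.001] 0.3 shift [  7.1  29.3 -27.1] tcp [0.533 0.175 0.113] tip in well frame [  0.7   0.9 -42.5] F_z_b [-0.2  0.6  6.3] q [ 0.43  0.79  0.31  1.57 -0.52  2.39] w 0.14
```

Emit:
step_arm(
  deltas=[
    [[0, 0, 0, 0.4, 1.5, -1.3, 1], [0, 0, 0, 0, 0, 0, 1]],
  ],
)

```text
t: 24.63
tool_pos: [0.5261, 0.1458, 0.14]
orientation: [2.064, 1.592, -0.759]
contact_force: [-1.8, -7.9, 7.6]
width: 0.142
grasp_force: 49.2
```

The marker stops dead at 43 mm, so well 2 is the clogged one. I withdraw and go to well 3.

Emit:
step_arm(
  deltas=[
    [[0, 0, 0, -1.2, -4.4, 3.9, 1], [0, 0, 0, -2.5, -9.6, 8.4, 1], [0, 0, 0, -2.5, -9.6, 8.4, 1], [0, 0, 0, -2.5, -9.6, 8.4, 1], [0, 0, 0, -2.5, -9.6, 8.4, 1], [0, 0, 0, -2.5, -9.6, 8.4, 1], [0, 0, 0, 0, 0, 0, 1], [0, 0, 0, 18, -5, 0, 1], [0, 0, 0, 18, -5, 0, 1], [0, 0, 0, 17.2, -4, 0, 1], [0, 0, 0, 0, 0, 0, 1], [0, 0, 0, 0, 0, 0, 1], [0, 0, 0, 0, 0, 0, 1]],
  ],
)

```text
t: 25.72
tool_pos: [0.5654, 0.0825, 0.1833]
orientation: [2.07, 1.596, -0.754]
contact_force: [0.2, -0.1, -1.2]
width: 0.137
grasp_force: 49.0
```

```bash
python3 - <<'E'
from h import *
for n in("side","top"):
    p,d=arm.snapshot(n); np.savez(n+"8.npz",p=p,d=d)
held(8); goto(3,30,113,-.5,2.5)
E
```

```text
side red 17 x 43.5 112.3 lo [56.2 -4.8  7.5] hi [100.7  -7.    3. ]
side wh 52 x -23.3 59.3 lo [-20.7  -1.1   1.7] hi [ -9.1  -8.4 -11. ]
top red 0
top wh 83 x -22.4 11.0 lo [-19.7   0.1  -1.6] hi [-6.   1.6 -6.1]
turn [ 0.001  0.    -0.001] 0.1 shift [-1.1 -5.4  2.2] tcp [0.5641 0.0773 0.1857] tip in well frame [-0.4  1.7 24.4] F_z_b [-0.  -0.1  0.1] q [ 0.32  0.76  0.37  1.61 -0.57  2.28] w 0.133
```

Emit:
step_arm(
  deltas=[
    [[0, 0, 0, 0, -1.1, -1.3, 1], [0, 0, 0, 2.4, 8.9, -7.7, 1], [0, 0, 0, 2.4, 8.9, -7.7, 1], [0, 0, 0, 2.4, 8.9, -7.7, 1], [0, 0, 0, 2.4, 8.9, -7.7, 1], [0, 0, 0, 2.4, 8.9, -7.7, 1], [0, 0, 0, 0, 0, 0, 1], [0, 0, 0, 0.4, 1.5, -1.3, 1], [0, 0, 0, 0.4, 1.5, -1.3, 1], [0, 0, 0, 0.4, 1.5, -1.3, 1], [0, 0, 0, 0.4, 1.5, -1.3, 1], [0, 0, 0, 0.4, 1.5, -1.3, 1], [0, 0, 0, 0.4, 1.5, -1.3, 1], [0, 0, 0, 0, 0, 0, 1], [0, 0, 0, 0, 0, 0, 1]],
  ],
)

```text
t: 27.07
tool_pos: [0.5803, 0.1347, 0.1359]
orientation: [2.07, 1.595, -0.753]
contact_force: [-0.9, -0.2, 0.1]
width: 0.14
grasp_force: 49.0
```

```bash
python3 -c "
from h import *
goto(3,-83,113,-.5,2.5)"
```

```text
turn [ 0.001  0.001 -0.001] 0.1 shift [  5.8  26.3 -22.9] tcp [0.5861 0.161  0.113 ] tip in well frame [  1.2   0.1 -47.7] F_z_b [-0.8 -0.2  0.4] q [ 0.38  0.89  0.48  1.63 -0.54  2.34] w 0.14
```

Emit:
step_arm(
  deltas=[
    [[0, 0, 0, 0.7, 3.1, -2.7, 1], [0, 0, 0, 0.7, 3.1, -2.7, 1], [0, 0, 0, 0.7, 3.1, -2.7, 1], [0, 0, 0, 0.7, 3.1, -2.7, 1], [0, 0, 0, 0.7, 3.1, -2.7, 1], [0, 0, 0, 0.7, 3.1, -2.7, 1], [0, 0, 0, 0.7, 3.1, -2.7, 1], [0, 0, 0, 0.3, 1.1, -1.0, 1], [0, 0, 0, 0.3, 1.1, -1.0, 1], [0, 0, 0, 0.3, 1.1, -1.0, 1], [0, 0, 0, 0.2, 0.7, -0.6, 1], [0, 0, 0, 0.2, 0.7, -0.6, 1], [0, 0, 0, 0, 0, 0, 1]],
  ],
)

```text
t: 28.15
tool_pos: [0.5865, 0.1605, 0.1134]
orientation: [2.069, 1.594, -0.754]
contact_force: [-0.1, -2.6, 2.2]
width: 0.136
grasp_force: 49.1
```

```bash
python3 -c "
from h import *
goto(3,-83,113,-.5,2.5)"
```

```text
turn [ 0.002  0.001 -0.001] 0.2 shift [-0.3  0.5 -0.3] tcp [0.5861 0.161  0.113 ] tip in well frame [  0.5  -0.3 -82.5] F_z_b [0.6 0.1 3.3] q [ 0.41  0.95  0.55  1.65 -0.53  2.38] w 0.136
```

Emit:
step_arm(
  deltas=[
    [[0, 0, 0, 0.3, 1.0, -0.9, 1], [0, 0, 0, 0.3, 1.0, -0.9, 1], [0, 0, 0, 0.3, 1.0, -0.9, 1], [0, 0, 0, 0.2, 0.7, -0.6, 1], [0, 0, 0, 0, 0, 0, 1]],
  ],
)

```text
t: 28.57
tool_pos: [0.5872, 0.1605, 0.1131]
orientation: [2.061, 1.591, -0.761]
contact_force: [-4.6, -12.8, 12.1]
width: 0.136
grasp_force: 49.5
```

Emit:
step_arm(
  deltas=[
    [[0, 0, 0, -0.6, -2.2, 1.9, 0.3], [0, 0, 0, 0, 0, 0, 0.2], [0, 0, 0, 0, 0, 0, 0.2], [0, 0, 0, 0, 0, 0, 0.2], [0, 0, 0, 2.5, 9.3, 11.5, 0.2], [0, 0, 0, 3.3, 12.4, 15.3, 0.2], [0, 0, 0, 4.9, 18.7, 23, 0.2], [0, 0, 0, 4.9, 18.7, 23, 0.2], [0, 0, 0, 0, 0, 30, 0.2], [0, 0, 0, -20, 0, 20, 0.2], [0, 0, 0, 0, 0, 0, 0.2], [0, 0, 0, 0, 0, 0, 0.2]],
  ],
)

```text
t: 29.57
tool_pos: [0.5807, 0.217, 0.228]
orientation: [2.069, 1.597, -0.749]
contact_force: [0.4, 0.5, 0.8]
width: 0.402
grasp_force: 0.0
```

```bash
python3 - <<'E'
from h import *
for n in("side","top"):
    p,d=arm.snapshot(n); np.savez(n+"9.npz",p=p,d=d); [depth_in(w,n,9) for w in range(4)]
    if n=="side": cv2.imwrite("pics/fin.png",cv2.resize(p[120:270,180:380,::-1],(800,600),interpolation=cv2.INTER_CUBIC))
E
```

```text
side well 0 24 sticks out 53.4 [-3.7 -5.2 49.4]
side well 1 25 sticks out 53.8 [-1.7 -5.7 50.7]
side well 2 0 sticks out None 
side well 3 28 sticks out 53.4 [-3.  -5.2 49.5]
top well 0 115 sticks out 53.7 [-1.3  0.4 33. ]
top well 1 117 sticks out 55.4 [ 1.2 -0.6 33.2]
top well 2 0 sticks out None 
top well 3 111 sticks out 53.4 [-0.2 -0.1 30.8]
```

View pics/fin.png

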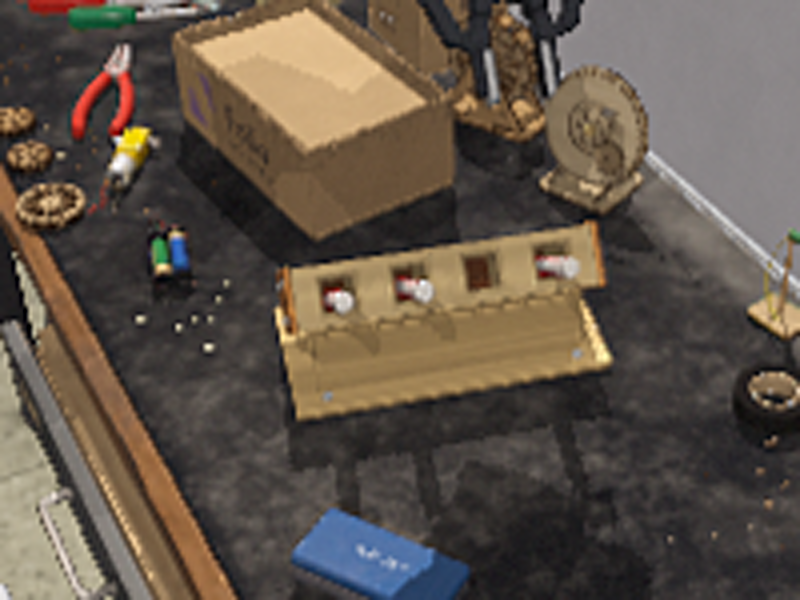

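The final view shows markers in wells 0, 1 and 3 (crop (340,297), (413,287), (558,263)), each standing out the expected ~52 mm. Well 2 at (481,270) is empty, the bystanders are untouched, and the gripper is clear.

```bash
python3 -c "
from plant import arm
print(arm.job_done())"
```

```text
the job is handed in; nothing more can be done
None
```

The job is handed in: the three markers are fully home, cap first, in wells 0, 1 and 3, and clogged well 2 is left empty with the eraser, tape roll and battery holder not moved.

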